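# Register a block in the drilling jig and hold its guard open

### The arm

A 7-joint arm with a two-finger parallel gripper is mounted at the origin on the work surface; the furniture and walls round the work are solid. World frame = base frame: x ahead of the robot, y to its left, z up, the work surface at z = 0. Lengths are in mm, angles in rad, forces in N, time in s.
With the tool pointing down it reaches from about 350 to 900 mm from the base axis. Payload 8.1 kg.
Tool frame: the origin (TCP) lies at the very end of the fingers, on their centre line; the grasp point (between the pads) lies 19 mm behind it (r.grip_depth is the distance from the TCP to the grasp point, in mm); z points along the fingers, y is the line along which they close (so a half turn about z gives the same grasp; the last joint's range is limited). The gripper opens to 92 mm and grips with 3 to 60 N. Pads are 19 mm wide; open, the fingers measure 130 mm over their backs; the gripper's body (75 mm by 190 mm) begins 47 mm behind the grasp point.
Start: joints at [-1.302, 0.434, 0.025, 1.573, -0.012, 1.134, -0.075], TCP at [227.087, 582.301, 191.742] pointing down, gripper open.
Joint ranges: [-2.62, 2.62], [-0.44, 2.09], [-1.27, 1.32], [0.08, 2.57], [-1.32, 4.46], [0.12, 2], [-2.74, 2.74]. Speed limits (rad/s): [2.22, 2.22, 3.01, 3.01, 3.14, 3.14, 3.14].

### API

Orientations are given as a unit quaternion [w, x, y, z].
In Python, from plant import r, optics gives the robot as it stands.
- The arm moves only by the tool carry_out, never from a script. Its argument "commands" is a list of rows, each a list of 7 numbers: the shift along the tool's x, y, z in mm, then the turn, a rotation vector about the tool's x, y, z in degrees, then the opening, from 0 (shut) to 1 (fully open). In form: [[x, y, z, rx, ry, rz, fingers], ...]. A call has 1 to 20 rows; each row is the pose to reach, as a shift and turn from the pose commanded when the call began, along the tool's axes at that moment; what a row does not reach only later rows make up. A row lasts 1/10 s, in which the tool goes at most 50 mm and 8.59 degrees, less where a joint would pass 70% of its speed; a pose out of reach is approached as far as the arm can. A call with a gripper value outside its range is refused whole. The fingers move at their own pace and stop on an object; "newtons" is the grip in N (left out, the last holds). Time passes only in rows, so rows that repeat a pose let the fingers close. It gives the time, the measured TCP pose, the force, the opening and the grip force at its end, in the units of the state.
- r.get_state(): the state, without advancing time (a new reading comes with each control period).
- optics.capture(name): name is "side" or "top"; returns a dict with "color" (384x512x3 uint8, red, green, blue), "range_z" (384x512 float32, mm along the optical axis (not along the pixel's ray), 0 where there is no reading), "vfov" (degrees; the focal length in pixels is half the picture's height over the tangent of half this angle, whatever the lens; pixels are square), "cx", "cy" (the principal point, pixels), "R" (3x3) and "t" (3): a world point X has camera coordinates R X + t. Camera axes: x right, y down, z forward; pixel columns grow to the right and rows downward; lengths in mm; the calibration is good to about 2 mm. A picture is of the moment at which its call begins.
- r.close_job(): hands the job in; it is judged then, once.
Trained networks look in the newest picture that a camera, given by its name, has taken for a name from the list of things; names that differ only in an ending like _2 or _b are one class to them, and where a whole thing is asked for, a point or a joint stands for the part that bears it (a point fixed in the world has none). Each returns a list of dicts, best first, with "conf" (0 to 1); they miss things now and then, are a little off and sometimes report something else, mostly with a low value. They report only what shows in the picture. A call takes as long as a camera call. They do not tell look-alikes from the thing itself.
- optics.masks_of(target, camera): "region" (384x512 bool, what is visible of it) and "extent" ([left, top, right, bottom] in pixels, round what is visible of it).
The state is a dict: "time_s": time; "joint_positions": joint angles; "joint_vel": joint speeds; "effort": joint torques, N m; "position": TCP position; "orientation": TCP orientation; "force": force on the tool from outside, world axes, zero at the start; "torque": the same for the moment, N m; "gripper_width": opening from 0.0 (shut) to 1.0 (fully open); "finger_force": force on a finger pad.
Only numpy, scipy, OpenCV 4.12 (cv2) and the standard library are available. Lean on these libraries where they do the work, as an engineer would, in place of code of your own. Each camera call takes 0.05 s, during which the arm holds its last target. There are 200 camera calls.

### The job

In the small drilling jig, push the loose wooden block across the bed until it sits flush against both the long metal fence and the short side stop, with the clear guard still shut. Then lift the guard by its black knob to 60 degrees open (within about 5 degrees) and finish while still holding it there with the gripper, since it springs shut when let go and I want to check the drill bit against the block. Leave the block where you registered it, and don't disturb the other things on the bench.

Things in the scene. Friction and masses are not known exactly. Their poses are not given: they have to be found in the camera images.
- jig: Drilling jig, fixed to the table: plywood base 290 x 300 mm, its upper face (the bed) at z = 12 mm. Origin on the table top below the fence face; x points from the bed to the guard, y along the fence, z up. The base spans x -145..145, y -165..135 mm; the bed is open at -x and -y. A block registered on fence and side stop has its origin at x = -20, y = 0, z = 12 mm in this frame.
- fence (a point): Middle of the upper edge of the aluminium fence face that the block is pushed against: jig x = 0, y = 0, z = 38 mm. The fence is 14 mm thick (towards +x) and spans jig y -74..74 mm, with a 16 mm gap in the middle for the drill bit. Behind it two blue cheeks (jig y +-81 mm, top at z = 62 mm) enclose the fixed grey spindle head.
- stop (a point): Middle of the upper edge of the aluminium side stop face that the block's end is pushed against: jig x = -30, y = 60, z = 32 mm. The stop is 14 mm thick (towards +y) and spans jig x -55..-5 mm.
- quadrant (a point): Middle of the top edge of the fixed white angle plate beside the hinge, 52 mm along jig x, 3 mm thick, jig y = 86.5 mm, z 64..120 mm; its red tick shows 60 degrees.
- block: The loose softwood block on the jig's bed, 40 x 120 x 35 mm (x, y, z), about 0.1 kg; origin at the centre of its underside, long side along its y; its two ends are alike. It starts on the bed about 15 to 50 mm short of the fence and 25 to 80 mm short of the side stop, turned up to 0.25 rad.
- guard (a joint): Hinge angle of the clear guard with the orange rim: 0 shut, growing as its front edge lifts (60 degrees = 1.047 rad), end of travel 1.75. It hinges at its far (+x) edge about the jig's y axis; spring and weight always pull it shut, 2 to 6 N at the knob. Panel 150 mm along y; shut, its top is at z = 68 mm, its front at jig x = 16 mm with a skirt down to z = 42 mm.
- knob (a point): Centre of the guard's black knob, a cross bar 36 mm long along the jig's y, 18 mm thick, on a central stem; 24 mm above the guard's top face. Shut, it lies at jig x = 36, y = 0, z = 92 mm; it moves on a circle of radius 97.5 mm about the hinge, starting 15.5 degrees above horizontal. Pinched by its two ends, it turns between the pads.
- hinge (a point): Middle of the guard's hinge line, at jig x = 130, y = 0, z = 66 mm; the hinge line runs along the jig's y.
- mug: Bystander: white ceramic mug, 82 x 117 x 91 mm, origin under its centre.
- pencil: Bystander: red pencil, 15 x 169 x 8 mm, origin under its centre, long along its y.
- glue: Bystander: white wood glue bottle with a red tip, 68 x 69 x 206 mm, origin under its centre.
- masking_tape: Bystander: roll of masking tape lying flat, 104 x 102 x 25 mm, origin under its centre.
- tape_measure: Bystander: yellow tape measure, 38 x 80 x 66 mm, origin under its centre.
Mind the look-alikes: they are no part of the job. Leave any red or turquoise look-alike of the block alone.

How it is judged (in metres and radians):
On the way:
1. the block is flush against fence and side stop while the guard is shut (x of block in the frame of jig between -0.023 and -0.016 m and y of block in the frame of jig between -0.003 and 0.004 m and z of block in the frame of jig between 0.009 and 0.016 m and angle between the y axis of block and the y axis of jig, either way round below 0.03 rad and angle between block's own z axis and vertical below 0.05 rad and value of joint guard below 0.06 rad), for 0.2 s.
At the end, for the whole second after the job is handed in: The guard is held still by the fingers (contact over 1 N, no loose thing touching it) at 60 +- 6 degrees through the last second; the block lies flat on the bed, within 3 mm of both fence and side stop and parallel to the fence within 0.03 rad; no bystander is more than 30 mm from its start (x of block in the frame of jig between -0.023 and -0.016 m and y of block in the frame of jig between -0.003 and 0.004 m and z of block in the frame of jig between 0.009 and 0.016 m and angle between the y axis of block and the y axis of jig, either way round below 0.03 rad and angle between block's own z axis and vertical below 0.05 rad and value of joint guard between 0.942 and 1.152 rad and contact force between the fingers and guard above 1 N and velocity of joint guard between -0.1 and 0.1 rad/s and linear speed of block below 0.01 m/s and contact force between guard and block below 0.1 N and contact force between guard and mug below 0.1 N and contact force between guard and pencil below 0.1 N and contact force between guard and glue below 0.1 N and contact force between guard and masking_tape below 0.1 N and contact force between guard and tape_measure below 0.1 N and distance of each of mug, pencil, glue, masking_tape, tape_measure from where it was at the start of the episode below 0.03 m); the arm keeps its last pose, push and grip.
It fails at once if a bystander was knocked or moved more than 30 mm (distance of any of mug, pencil, glue, masking_tape, tape_measure from where it was at the start of the episode above 0.03 m).
It fails at once if the guard was lifted while the block was not registered against fence and side stop (value of joint guard above 0.15 rad and not (x of block in the frame of jig between -0.023 and -0.016 m and y of block in the frame of jig between -0.003 and 0.004 m and z of block in the frame of jig between 0.009 and 0.016 m and angle between the y axis of block and the y axis of jig, either way round below 0.03 rad and angle between block's own z axis and vertical below 0.05 rad)).
It also fails if it takes over 67 s, if anything falls off the work surface, if the arm or the gripper's body presses on something with over 40 N, if the wrist force passes 120 N, or if a joint passes its speed limit or range.

## Working session

There is one attempt and no reset: what is moved stays moved. The work goes in short steps, Python scripts to look and compute and a tool call to move; the robot and the scene stay as the last step left them, time stands still between calls to the robot, and variables do not carry over. Pictures are saved under pics/ and viewed, at most 10 in all, crops included, and the job is handed in when it is done.

Besides the shell and the picture viewer there is one more tool, called as name([rows], argument=value, ...), one row to a line, values as JSON. carry_out: Moves the arm, as the interface text tells. Its arguments: {"type":"object","properties":{"commands":{"type":"array","items":{"type":"array","items":{"type":"number"}}},"newtons":{"type":"number"}},"required":["commands"]}

```bash
mkdir -p pics; ls; cat > h.py <<'E'
import numpy as np, cv2
from plant import r, optics
def cap(n):
    d=optics.capture(n); d['f']=d['color'].shape[0]/2/np.tan(np.radians(d['vfov'])/2); return d
def cloud(d):
    z=d['range_z'].astype(float); v,u=np.indices(z.shape)
    P=np.stack([(u-d['cx'])/d['f']*z,(v-d['cy'])/d['f']*z,z],-1)
    W=(P-d['t'])@d['R']; W[z==0]=np.nan; return W
def proj(d,X):
    c=np.asarray(X)@d['R'].T+d['t']; return c[...,:2]/c[...,2:]*d['f']+[d['cx'],d['cy']]
def save(img,name): cv2.imwrite('pics/'+name,cv2.cvtColor(img,cv2.COLOR_RGB2BGR))
E
python3 - <<'E'
from h import *
a=cap('side');b=cap('top')
save(np.vstack([a['color'],b['color']])[:, :],'a.png') if 0 else save(cv2.resize(np.hstack([a['color'],b['color']]),(800,300)),'a.png')
save(cv2.resize(b['color'],(800,600)),'b.png')
for c,d in(('side',a),('top',b)):
    W=cloud(d)
    for n in 'jig block guard knob fence stop quadrant'.split():
        for m in optics.masks_of(n,c)[:3]:
            print(c,n,round(m['conf'],2),m['extent'],np.nanmedian(W[m['region']],0).round())
print(r.get_state())
E
```

```text
pics
side jig 0.61 [235.2, 174.2, 322.0, 244.0] [ 592. -152.   14.]
side block 0.86 [257.3, 206.6, 272.1, 230.2] [ 516. -194.   45.]
side block 0.65 [192.8, 225.9, 226.7, 248.1] [ 292. -261.   30.]
side block 0.63 [240.1, 167.7, 267.3, 187.7] [527. 150.  29.]
side guard 0.84 [274.2, 187.7, 315.6, 208.9] [ 640. -105.   69.]
side guard 0.57 [256.9, 206.8, 273.6, 231.9] [ 514. -195.   45.]
side knob 0.75 [272.7, 184.4, 311.9, 212.9] [ 640. -104.   69.]
side fence 0.55 [230.3, 172.7, 327.5, 244.2] [ 592. -154.   14.]
side stop 0.58 [231.1, 171.7, 323.8, 245.3] [ 592. -154.   15.]
side quadrant 0.96 [232.0, 177.8, 324.7, 241.3] [ 594. -154.   15.]
top jig 0.57 [229.4, 123.0, 322.7, 215.8] [ 581. -101.   14.]
top block 0.98 [347.7, 260.2, 378.2, 296.0] [ 218. -404.   36.]
top block 0.85 [274.8, 173.3, 314.7, 191.5] [ 518. -168.   48.]
top block 0.81 [297.5, 239.0, 333.1, 269.3] [ 293. -244.   36.]
top guard 0.75 [249.8, 127.6, 292.6, 165.9] [641. -92.  70.]
top knob 0.76 [243.7, 125.9, 294.9, 164.1] [642. -90.  70.]
top knob 0.29 [227.6, 123.3, 319.7, 213.5] [ 580. -100.   15.]
top fence 0
[... 245 characters left out ...]
6578,  0.02498585,  1.57316815, -0.01163191,
        1.13396808, -0.07505749]), 'joint_vel': array([-2.01176726e-04, -4.89984180e-04, -5.77715402e-04,  1.94368549e-05,
       -1.15667063e-04,  6.12425195e-04, -1.92554123e-04]), 'effort': array([-4.61699728e-04, -6.67575788e+01,  9.83207077e-01, -3.14801466e+01,
       -6.08872692e-02,  3.26927018e-02,  3.04095011e-05]), 'position': array([227.08556682, 582.33702691, 191.77528737]), 'orientation': array([-4.41538266e-06,  1.84857487e-01,  9.82765335e-01,  6.87318436e-05]), 'force': array([-0.38693411, -1.38971151,  0.01532998]), 'torque': array([ 0.01849558, -0.05652932, -0.04934614]), 'finger_force': 0.0, 'gripper_width': 1.0008536127979895}
```

View pics/b.png

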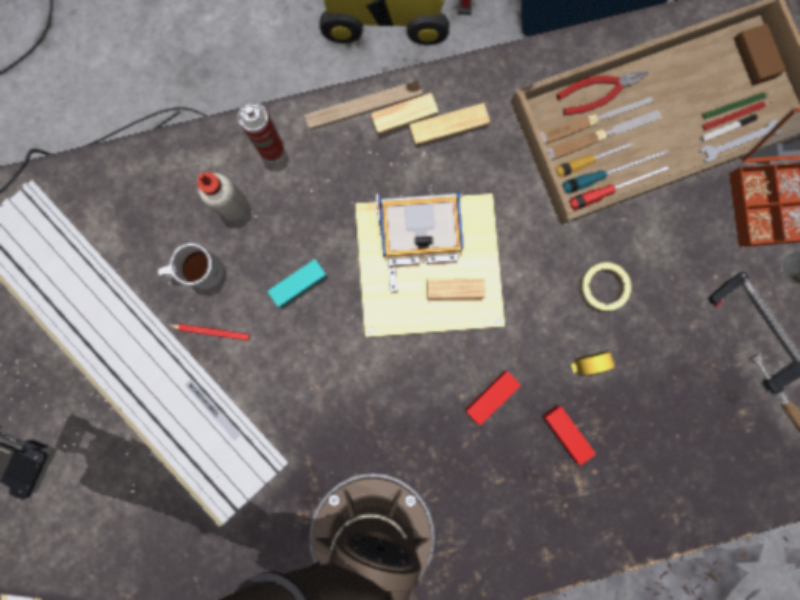

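View pics/a.png

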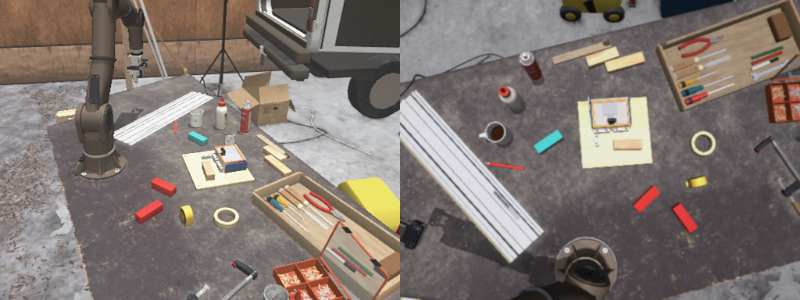

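Top picture (800x600): block candidates are the wooden block on the bed (456,289), turquoise (297,283), red (493,398) and (570,435), and loose offcuts (405,112) and (450,123). I choose the plain wooden one on the jig bed (456,289). The fence is at (422,260), the stop at (393,280) and the knob at (423,241).

```bash
cat > fit.py <<'E'
from h import *
def rect(P):
    (c,s,a)=cv2.minAreaRect(P.astype(np.float32)); return np.array(c),s,a
def top_fit():
    b=cap('top'); W=cloud(b); 
    R=(abs(W[...,0]-585)<200)&(abs(W[...,1]+110)<200)
    return b,W,R
if __name__=='__main__':
    b,W,R=top_fit(); z=W[...,2]
    hsv=cv2.cvtColor(b['color'],cv2.COLOR_RGB2HSV)
    m=R&(abs(z-13)<8)&(hsv[...,1]>40)&(hsv[...,2]>150)&(hsv[...,0]<40)
    m=cv2.morphologyEx(m.astype(np.uint8),cv2.MORPH_OPEN,np.ones((3,3)))>0
    print('base',rect(W[m][:,:2]),np.median(W[m][:,2]),m.sum())
    for s in optics.masks_of('block','top'):
        P=W[s['region']]; 
        if abs(np.nanmedian(P[:,0])-518)<25:
            P=P[abs(P[:,2]-48)<5]; print('block',rect(P[:,:2]),P[:,2].mean(),P.mean(0),len(P))
    k=R&(z>82)&(z<110); print('hi',k.sum(),W[k].round().tolist()[:60])
    for n in ('mug','pencil','glue','masking_tape','tape_measure'):
        for s in optics.masks_of(n,'top')[:1]: print(n,s['conf'],s['extent'],np.nanmedian(W[s['region']],0).round())
    c=b['color'][110:225,215:335]; save(cv2.resize(c,(626,600),interpolation=cv2.INTER_CUBIC),'c.png')
E
python3 fit.py
```

```text
base (array([ 601.29656982, -111.31671143]), (235.68392944335938, 298.4842529296875), 5.215219974517822) 13.113663814296642 843
block (array([ 518.60412598, -167.61981201]), (40.09902572631836, 117.90570831298828), 0.8981393575668335) 47.99429293791353 [ 518.2844147  -166.45442648   47.99429294] 460
block (array([0., 0.]), (0.0, 0.0), 0.0) nan [nan nan nan] 0
hi 70 [[676.0, -4.0, 102.0], [641.0, -4.0, 101.0], [642.0, -4.0, 86.0], [616.0, -86.0, 94.0], [615.0, -89.0, 98.0], [615.0, -92.0, 98.0], [616.0, -96.0, 93.0], [615.0, -98.0, 98.0], [615.0, -101.0, 99.0], [615.0, -105.0, 99.0], [615.0, -108.0, 100.0], [615.0, -111.0, 99.0], [612.0, -76.0, 98.0], [611.0, -79.0, 101.0], [611.0, -83.0, 102.0], [612.0, -86.0, 100.0], [611.0, -89.0, 101.0], [611.0, -92.0, 104.0], [611.0, -95.0, 102.0], [611.0, -98.0, 103.0], [612.0, -101.0, 100.0], [612.0, -104.0, 101.0], [611.0, -107.0, 103.0], [612.0, -111.0, 100.0], [610.0, -77.0, 93.0], [609.0, -80.0, 98.0], [608.0, -83.0, 102.0], [607.0, -86.0, 104.0], [609.0, -89.0, 99.0], [608.0, -92.0, 100.0], [608.0, -95.0, 101.0], [608.0, -98.0, 104.0], [60
[... 438 characters left out ...]
2.0, -89.0, 100.0], [602.0, -92.0, 99.0], [603.0, -95.0, 98.0], [602.0, -98.0, 102.0], [603.0, -102.0, 97.0], [603.0, -105.0, 96.0], [603.0, -108.0, 99.0], [602.0, -111.0, 102.0], [600.0, -80.0, 95.0]]
mug 0.95 [100.8, 154.1, 143.0, 182.0] [552. 375.  46.]
pencil 0.55 [228.4, 123.8, 322.5, 214.7] [ 581. -101.   15.]
glue 0.72 [111.4, 207.0, 159.7, 217.2] [422. 345.   8.]
masking_tape 0.95 [371.0, 172.3, 406.9, 199.3] [ 534. -486.   24.]
tape_measure 0.78 [366.8, 228.1, 393.8, 235.8] [ 364. -449.   58.]fit.py:17: RuntimeWarning: Mean of empty slice.
  P=P[abs(P[:,2]-48)<5]; print('block',rect(P[:,:2]),P[:,2].mean(),P.mean(0),len(P))
  ret = ret.dtype.type(ret / rcount)
  ret = um.true_divide(
```

View pics/c.png

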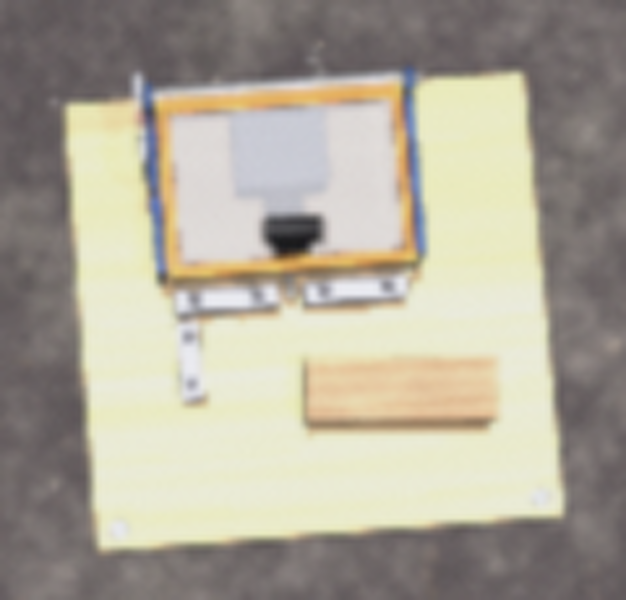

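The crop confirms it: natural wood block at crop (400,392), fence plates at (225,300) and (355,290), stop at (190,360), knob at (292,232). Next I refine the jig pose.

```bash
python3 - <<'E'
from fit import *
from scipy.optimize import minimize
b,W,R=top_fit(); z=W[...,2]
m=R&(z>7)&(z<20)
m=cv2.morphologyEx(m.astype(np.uint8),cv2.MORPH_OPEN,np.ones((3,3)))>0
c,s,a=rect(W[m][:,:2]); print('base',c,s,a,m.sum())
# gradient-free: image-corner approach using colour (bright vs dark table), fit projected rectangle by IoU
hsv=cv2.cvtColor(b['color'],cv2.COLOR_RGB2HSV)
g=(hsv[...,2]>130)&R|(R&(z>25)); g=cv2.morphologyEx(g.astype(np.uint8),cv2.MORPH_OPEN,np.ones((5,5)))
n,l,st,_=cv2.connectedComponentsWithStats(g); g=(l==1+st[1:,4].argmax())
def J(p,x):
    cs,sn=np.cos(p[2]),np.sin(p[2]); x=np.atleast_2d(x)
    return np.c_[p[0]+cs*x[:,0]-sn*x[:,1],p[1]+sn*x[:,0]+cs*x[:,1],x[:,2]]
K=np.array([[-145,-165,12],[145,-165,12],[145,135,12],[-145,135,12.]])
S=4
G=cv2.resize(g.astype(np.float32),None,fx=S,fy=S,interpolation=cv2.INTER_LINEAR)>.5
def cost(p):
    q=((proj(b,J(p,K))+.5)*S-.5); t=np.zeros(G.shape,np.uint8); cv2.fillPoly(t,[np.round(q*8).astype(np.int32)],1,shift=3)
    return (t.astype(bool)^G).sum()
best=min((minimize(cost,[c[0],c[1]+15,np.radians(t)],method='Nelder-Mead',options=dict(initial_simplex=[[c[0]+i,c[1]+15+j,np.radians(t)+k] for i,j,k in((0,0,0),(8,0,0),(0,8,0),(0,0,.05))])) for t in(0,4)),key=lambda o:o.fun)
p=best.x; print('jig',p,np.degrees(p[2]),best.fun,G.sum())
inv=lambda X:np.c_[(X[:,:2]-p[:2])@np.array([[np.cos(p[2]),-np.sin(p[2])],[np.sin(p[2]),np.cos(p[2])]]),X[:,2]]
H=inv(W.reshape(-1,3)); k=(H[:,2]>94)&(abs(H[:,0]-36)<25)&(abs(H[:,1])<40)
print('knob in jig',H[k].min(0),H[k].max(0),H[k].mean(0))
k=(abs(H[:,2]-38)<4)&(abs(H[:,0]-5)<20)&(abs(H[:,1])<70); print('fence',np.percentile(H[k],[2,50,98],axis=0))
k=(abs(H[:,2]-32)<5)&(abs(H[:,0]+30)<20)&(abs(H[:,1]-65)<20);print('stop',np.percentile(H[k],[5,50,95],axis=0))
k=(abs(H[:,2]-47)<5)&(abs(H[:,0]+70)<50)&(abs(H[:,1]+60)<90);c,s,a=rect(H[k][:,:2]);print('block',c,s,a,H[k].mean(0))
np.save('jig.npy',p)
E
```

```text
base [ 573.6217041  -113.43962097] (290.3140563964844, 300.3319396972656) 5.219403266906738 4840
jig [ 5.71178031e+02 -9.84789728e+01  9.26189185e-02] 5.3066731352110645 4972.0 127108
knob in jig [ 27.78000702 -15.97319447  94.17423558] [ 44.52216605  16.01592604 103.79331401] [ 35.86625498  -0.13633231 100.00247489]
fence [[-10.85650242 -66.70727387  34.64579693]
 [  6.60991454  11.65480293  38.51424349]
 [ 14.59578697  66.00167184  41.67265775]]
stop [[-46.95215531  60.85796891  29.91612861]
 [-30.11534827  66.83141338  32.93726275]
 [-10.70837687  73.35721829  36.26786144]]
block [-58.81974792 -64.01719666] (117.9524917602539, 40.021324157714844) 85.48948669433594 [-58.7688519  -63.47548793  47.85669341]
```

```bash
cat > mv.py <<'E'
import sys
from h import *
from scipy.spatial.transform import Rotation as Ro
p=np.load('jig.npy'); RJ=Ro.from_euler('z',p[2])
def tcp():
    s=r.get_state(); q=s['orientation']; return s,s['position'],Ro.from_quat(np.r_[q[1:],q[0]])
def tojig(X): return RJ.inv().apply(np.asarray(X)-[p[0],p[1],0])
def shift(xj,Rj=Ro.from_matrix([[-1,0,0],[0,1,0],[0,0,-1]])):
    s,X,R=tcp(); T=RJ.apply(xj)+[p[0],p[1],0]
    return R.inv().apply(T-X).round(1),np.degrees((R.inv()*(RJ*Rj)).as_rotvec()).round(2)
def where():
    s,X,R=tcp(); print('t',s['time_s'],'jig',tojig(X).round(1),'F jig',RJ.inv().apply(s['force']).round(1),'w',s['gripper_width'],s['finger_force'])
E
python3 - <<'E'
from mv import *
where()
for q in ([-115,-64,190],[-115,-64,20]): print(shift(q))
W=cloud(cap('top')); m=(W[...,0]>150)&(W[...,0]<520)&(W[...,1]>-250)&(W[...,1]<480)
print(np.sort(W[m][:,2])[-5:])
E
```

```text
t 1.2 jig [-279.7  709.7  191.7] F jig [-0.7  0.1 -0.8] w 1.0028603348504075 0.0
(array([-493.8, -617.9,    1.7]), array([  0.  ,   0.  , -26.61]))
(array([-493.8, -618. ,  171.7]), array([  0.  ,   0.  , -26.61]))
[92.56601439 93.12566484 93.73191729 93.99085326 94.31141748]
```

carry_out([
  [-30,-38,0,0,0,-4,0],
  [-60,-76,0,0,0,-8,0],
  [-90,-114,0,0,0,-12,0],
  [-120,-152,0,0,0,-16,0],
  [-150,-190,0,0,0,-20,0],
  [-180,-228,0,0,0,-24,0],
  [-210,-265,0,0,0,-26.6,0],
  [-240,-302,0,0,0,-26.6,0],
  [-270,-339,0,0,0,-26.6,0],
  [-300,-376,0,0,0,-26.6,0],
  [-330,-413,0,0,0,-26.6,0],
  [-360,-450,0,0,0,-26.6,0],
  [-390,-488,0,0,0,-26.6,0],
  [-420,-525,0,0,0,-26.6,0],
  [-450,-563,0,0,0,-26.6,0],
  [-475,-595,0,0,0,-26.6,0],
  [-494,-618,0,0,0,-26.6,0],
  [-494,-618,0,0,0,-26.6,0],
  [-494,-618,0,0,0,-26.6,0],
  [-494,-618,0,0,0,-26.6,0],
], newtons=20)

```text
time_s: 3.25
position: [462.5, -171.7, 191.6]
orientation: [-0.0, -0.047, 0.999, 0.0]
force: [-0.3, 1.0, 0.3]
gripper_width: 0.005
finger_force: 0.0
```

```bash
python3 - <<'E'
from mv import *
where(); print(shift([-115,-64,22]))
E
```

```text
t 3.25 jig [-115.   -62.9  191.6] F jig [-0.2  1.   0.3] w 0.004964521710219054 0.0
(array([ -0. ,  -1.3, 169.6]), array([ 0.05, -0.02,  0.06]))
```

carry_out([
  [0,-1,40,0,0,0,0],
  [0,-1,80,0,0,0,0],
  [0,-1,120,0,0,0,0],
  [0,-1,150,0,0,0,0],
  [0,-1,169,0,0,0,0],
  [0,-1,169,0,0,0,0],
  [-10,-1,169,0,0,0,0],
  [-18,-1,169,0,0,0,0],
  [-22,-1,169,0,0,0,0],
  [-26,-1,169,0,0,0,0],
  [-30,-1,169,0,0,0,0],
  [-34,-1,169,0,0,0,0],
  [-38,-1,169,0,0,0,0],
  [-42,-1,169,0,0,0,0],
  [-46,-1,169,0,0,0,0],
  [-50,-1,169,0,0,0,0],
  [-53,-1,169,0,0,0,0],
  [-56,-1,169,0,0,0,0],
  [-58,-1,169,0,0,0,0],
  [-58,-1,169,0,0,0,0],
])

```text
time_s: 5.25
position: [520.9, -168.6, 22.7]
orientation: [0.0, -0.046, 0.999, -0.0]
force: [0.0, 0.7, 0.2]
gripper_width: 0.005
finger_force: 0.0
```

```bash
cat > blk.py <<'E'
from mv import *
def blk():
    b=cap('top'); H=tojig(cloud(b).reshape(-1,3)); rgb=b['color'].reshape(-1,3).astype(int)
    hsv=cv2.cvtColor(b['color'],cv2.COLOR_RGB2HSV).reshape(-1,3)
    k=(abs(H[:,2]-47)<4)&(abs(H[:,0]+50)<60)&(abs(H[:,1]+40)<110)&(hsv[:,1]>60)&(hsv[:,2]>120)
    m=cv2.morphologyEx(k.reshape(384,512).astype(np.uint8),cv2.MORPH_OPEN,np.ones((2,2))).ravel()>0
    Q=H[m]; c,s,a=cv2.minAreaRect(Q[:,:2].astype(np.float32)); print('block',np.round(c,1),np.round(s,1),round(a,2),'x',np.percentile(Q[:,0],[2,98]).round(1),'y',np.percentile(Q[:,1],[2,98]).round(1),m.sum()); return b
if __name__=='__main__':
    where(); b=blk()
    if len(sys.argv)>1: save(cv2.resize(b['color'][110:225,215:335],(626,600),interpolation=cv2.INTER_CUBIC),sys.argv[1])
E
python3 blk.py d.png
```

```text
t 5.25 jig [-56.6 -65.1  22.7] F jig [0.1 0.7 0.2] w 0.00495389745682254 0.0
block [-73.8   5.4] [ 4.4 76.8] 56.48 x [-104.7  -41.7] y [-16.3  27.7] 6
```

View pics/d.png

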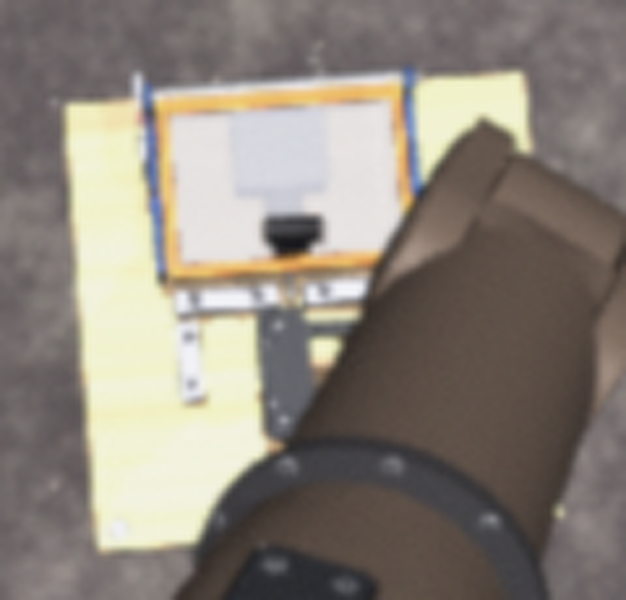

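carry_out([
  [10,0,0,0,0,0,0],
  [15,0,-30,0,0,0,0],
  [10,0,-70,0,0,0,0],
  [0,-35,-80,0,0,0,0],
  [-15,-75,-80,0,0,0,0],
  [-30,-100,-80,0,0,0,0],
  [-30,-100,-80,0,0,0,0],
  [-30,-100,-80,0,0,0,0],
])

```text
time_s: 6.1
position: [558.5, -265.6, 102.2]
orientation: [-0.001, -0.045, 0.999, 0.0]
force: [-0.3, 0.5, 0.1]
gripper_width: 0.006
finger_force: 0.0
```

```bash
python3 blk.py; python3 - <<'E'
from mv import *
print(shift([-27,-165,22]))
a=cap('side'); H=tojig(cloud(a).reshape(-1,3)).reshape(384,512,3)
for m in optics.masks_of('block','side')[:4]:
    P=H[m['region']]; print(m['conf'],m['extent'],np.nanpercentile(P,[3,50,97],axis=0).round(1).tolist())
save(cv2.resize(a['color'][150:255,220:340],(800,600)[:2] if 0 else (684,600),interpolation=cv2.INTER_CUBIC),'e.png')
E
```

```text
t 6.1 jig [ -28.1 -165.3  102.2] F jig [-0.3  0.5  0.1] w 0.005650254862183997 0.0
block [-63.7 -43.2] [ 72.6 152.7] 31.27 x [nan nan] y [nan nan] 343
(array([-1.1, -0.8, 80.2]), array([ 0.07, -0.07, -0.03]))
0.88 [256.9, 205.2, 273.0, 230.3] [[-81.4, -128.4, 12.4], [-62.9, -87.1, 44.7], [-38.2, -9.7, 50.5]]
0.76 [193.7, 227.4, 226.5, 250.5] [[-339.1, -179.0, 1.7], [-291.6, -135.3, 31.3], [-246.3, -78.9, 38.4]]
0.6 [170.1, 253.7, 209.5, 287.9] [[-435.7, -320.3, 0.8], [-383.1, -286.8, 31.6], [-326.1, -235.8, 38.1]]
0.53 [240.4, 170.3, 268.5, 187.2] [[-60.6, 205.1, 2.6], [-24.1, 251.7, 29.5], [17.2, 312.7, 39.6]]
```

View pics/e.png

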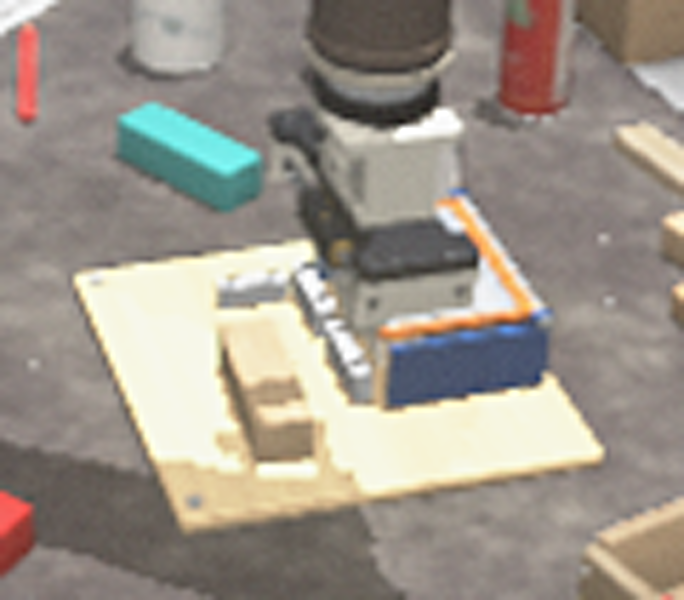

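```bash
python3 - <<'E'
from mv import *
a=cap('side'); H=tojig(cloud(a).reshape(-1,3)).reshape(384,512,3)
f=lambda x:((proj(a,RJ.apply(np.array(x,float))+[p[0],p[1],0])-[220,150])*5.7).round()
print('tcp',f([-28,-165,102]),'body',f([-28,-165,168]))
for n,q in dict(base1=[-145,-165,12],base2=[145,-165,12],fence=[0,-74,38],stop=[-55,60,32],blk0=[-83.3,-122,47],blk1=[-43.4,-125,47],newblk=[-47,-124,47]).items(): print(n,f(q))
for u,v in((415,300),(415,250),(390,170),(260,350),(280,420),(260,440)):
    print((u,v),H[int(v/5.7+150),int(u/5.7+220)].round())
E
```

```text
tcp [355. 372.] body [360. 283.]
base1 [174. 514.]
base2 [597. 446.]
fence [347. 368.]
stop [213. 282.]
blk0 [249. 417.]
blk1 [309. 410.]
newblk [303. 410.]
(415, 300) [ -29. -252.  214.]
(415, 250) [ -27. -242.  243.]
(390, 170) [ -33. -213.  281.]
(260, 350) [-54. -43.  44.]
(280, 420) [ -61. -119.   41.]
(260, 440) [ -79. -126.   31.]
```

```bash
cat > sb.py <<'E'
from mv import *
a=cap('side'); H=tojig(cloud(a).reshape(-1,3)).reshape(384,512,3); hsv=cv2.cvtColor(a['color'],cv2.COLOR_RGB2HSV)
k=(abs(H[...,2]-47)<3.5)&(abs(H[...,0]+50)<50)&(abs(H[...,1]+50)<120)&(hsv[...,1]>50)
k=cv2.morphologyEx(k.astype(np.uint8),cv2.MORPH_OPEN,np.ones((2,2)))>0
c,s,an=cv2.minAreaRect(H[k][:,:2].astype(np.float32)); print(np.round(c,1),np.round(s,1),an,k.sum())
q=H[k]
for y in range(-140,70,15):
    w=q[abs(q[:,1]-y)<7.5]
    if len(w): print(y,w[:,0].min().round(),w[:,0].max().round(),len(w))
E
python3 sb.py
```

```text
[-52.  -73.3] [101.6  50.3] 84.161376953125 74
-125 -78.0 -65.0 3
-110 -80.0 -42.0 17
-95 -80.0 -43.0 14
-80 -78.0 -41.0 7
-65 -76.0 -43.0 5
-50 -74.0 -25.0 11
-35 -73.0 -42.0 13
-20 -69.0 -36.0 4
```

```bash
python3 - <<'E'
from mv import *
a=cap('side'); print('cam',tojig(-a['R'].T@a['t']))
for n,d in(('side',a),('top',cap('top'))):
    H=tojig(cloud(d).reshape(-1,3)); 
    for z0 in range(80,320,20):
        k=(H[:,2]>=z0)&(H[:,2]<z0+20)&(abs(H[:,0]+28)<150)&(abs(H[:,1]+165)<150)
        if k.sum()>2: print(n,z0,k.sum(),np.percentile(H[k],[5,50,95],axis=0)[:,:2].round().tolist())
save(cv2.resize(a['color'][100:240,225:345],(514,600),interpolation=cv2.INTER_CUBIC),'f.png')
E
```

```text
cam [ -507.36888573 -1455.20760089  1058.91911115]
side 140 22 [[-39.0, -183.0], [-37.0, -172.0], [-23.0, -152.0]]
side 160 14 [[-40.0, -174.0], [-38.0, -160.0], [-36.0, -146.0]]
side 200 142 [[-63.0, -254.0], [-45.0, -248.0], [3.0, -84.0]]
side 220 182 [[-64.0, -260.0], [-52.0, -198.0], [-2.0, -86.0]]
side 240 325 [[-61.0, -260.0], [-41.0, -219.0], [-1.0, -86.0]]
side 260 97 [[-53.0, -218.0], [-40.0, -212.0], [-8.0, -158.0]]
side 280 102 [[-63.0, -218.0], [-32.0, -214.0], [-5.0, -172.0]]
side 300 200 [[-63.0, -216.0], [-37.0, -197.0], [3.0, -166.0]]
top 80 3 [[28.0, -16.0], [30.0, -15.0], [41.0, -15.0]]
top 100 3 [[33.0, -16.0], [35.0, -15.0], [39.0, -15.0]]
top 200 16 [[-58.0, -133.0], [-26.0, -132.0], [-7.0, -102.0]]
top 220 72 [[-59.0, -144.0], [-12.0, -132.0], [7.0, -69.0]]
top 240 374 [[-60.0, -126.0], [-24.0, -85.0], [4.0, -69.0]]
```

View pics/f.png

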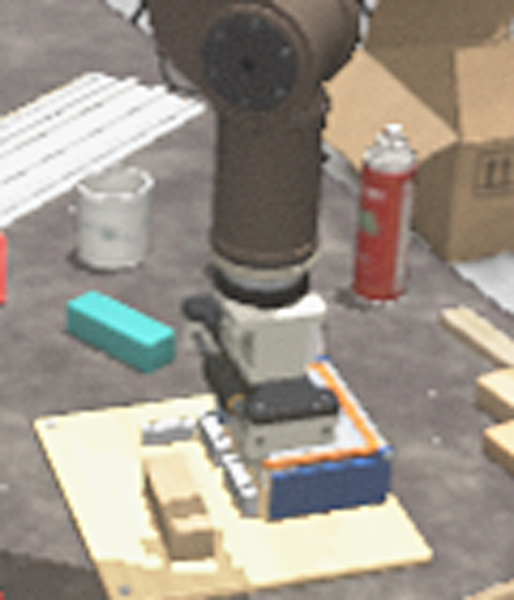

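```bash
cat > tip.py <<'E'
from mv import *
s,X,R=tcp(); t=tojig(X); where()
H=tojig(cloud(cap('side')).reshape(-1,3))
k=(abs(H[:,0]-t[0])<25)&(abs(H[:,1]-t[1])<70)&(H[:,2]>t[2]-60)&(H[:,2]<t[2]+92)&(H[:,2]>55)
q=H[k]; q=q[q[:,2].argsort()]; print(q[:30].round().tolist())
E
python3 tip.py
```

```text
t 6.45 jig [ -26.9 -164.3  102.9] F jig [-0.4 -1.1  0.9] w 0.0019268383244563443 0.0
[[-24.0, -168.0, 138.0], [-36.0, -159.0, 139.0], [-23.0, -175.0, 143.0], [-30.0, -174.0, 143.0], [-38.0, -174.0, 145.0], [-35.0, -176.0, 146.0], [-36.0, -158.0, 147.0], [-38.0, -165.0, 147.0], [-17.0, -178.0, 148.0], [-25.0, -179.0, 150.0], [-37.0, -150.0, 150.0], [-37.0, -159.0, 152.0], [-33.0, -180.0, 152.0], [-30.0, -182.0, 153.0], [-36.0, -180.0, 153.0], [-40.0, -180.0, 154.0], [-36.0, -169.0, 154.0], [-38.0, -151.0, 155.0], [-39.0, -177.0, 155.0], [-24.0, -187.0, 155.0], [-37.0, -160.0, 157.0], [-37.0, -147.0, 157.0], [-38.0, -161.0, 162.0], [-39.0, -176.0, 163.0], [-37.0, -171.0, 164.0], [-38.0, -151.0, 164.0], [-38.0, -161.0, 166.0], [-37.0, -159.0, 169.0], [-38.0, -173.0, 169.0], [-39.0, -153.0, 170.0]]
```

carry_out([
  [0,0,0,0,0,0,0.5],
  [0,0,0,0,0,0,0.5],
  [0,0,0,0,0,0,0.5],
  [0,0,0,0,0,0,0.5],
  [0,0,0,0,0,0,0.5],
])

```text
time_s: 7.0
position: [559.7, -265.4, 102.7]
orientation: [-0.0, -0.046, 0.999, 0.0]
force: [-0.5, -0.1, -0.7]
gripper_width: 0.387
finger_force: 0.0
```

```bash
python3 tip.py
```

```text
t 7.0 jig [ -26.9 -165.2  102.7] F jig [-0.5 -0.1 -0.7] w 0.3871779070545374 0.0
[[-26.0, -141.0, 134.0], [-34.0, -142.0, 137.0], [-27.0, -186.0, 138.0], [-24.0, -190.0, 140.0], [-28.0, -145.0, 141.0], [-37.0, -138.0, 143.0], [-33.0, -148.0, 144.0], [-36.0, -147.0, 144.0], [-34.0, -141.0, 144.0], [-36.0, -134.0, 145.0], [-33.0, -194.0, 145.0], [-35.0, -155.0, 145.0], [-38.0, -196.0, 146.0], [-36.0, -192.0, 148.0], [-33.0, -147.0, 148.0], [-29.0, -149.0, 148.0], [-20.0, -198.0, 149.0], [-36.0, -135.0, 150.0], [-35.0, -143.0, 150.0], [-18.0, -201.0, 150.0], [-28.0, -198.0, 151.0], [-33.0, -148.0, 153.0], [-26.0, -203.0, 153.0], [-36.0, -201.0, 154.0], [-34.0, -196.0, 154.0], [-33.0, -203.0, 154.0], [-21.0, -200.0, 155.0], [-29.0, -146.0, 155.0], [-37.0, -138.0, 156.0], [-18.0, -202.0, 156.0]]
```

The fingertips sit about 36 mm higher than the reported TCP, so the first push passed over the block, which has not moved. I'll repeat the push lower.

carry_out([
  [30,33,0,0,0,0,0],
  [60,66,0,0,0,0,0],
  [88,101,0,0,0,0,0],
  [88,101,0,0,0,0,0],
  [88,101,30,0,0,0,0],
  [88,101,60,0,0,0,0],
  [88,101,90,0,0,0,0],
  [88,101,102,0,0,0,0],
  [88,101,102,0,0,0,0],
  [88,101,102,0,0,0,0],
])

```text
time_s: 8.05
position: [463.3, -173.5, 1.4]
orientation: [0.0, -0.046, 0.999, -0.0]
force: [0.4, 0.2, 0.7]
gripper_width: 0.007
finger_force: 0.0
```

```bash
sed -i 's/&(H\[:,2\]>55)/\&(H[:,2]>17)/' tip.py; python3 tip.py
```

```text
t 8.05 jig [-114.3  -64.7    1.4] F jig [0.4 0.2 0.7] w 0.006700332599895129 0.0
[[-106.0, -86.0, 17.0], [-95.0, -63.0, 17.0], [-127.0, -134.0, 18.0], [-105.0, -55.0, 18.0], [-111.0, -133.0, 19.0], [-123.0, -92.0, 20.0], [-106.0, -72.0, 39.0], [-110.0, -72.0, 41.0], [-114.0, -72.0, 41.0], [-125.0, -70.0, 42.0], [-124.0, -80.0, 49.0], [-121.0, -84.0, 51.0], [-106.0, -86.0, 54.0]]
```

carry_out([
  [0,0,8,0,0,0,0],
  [0,0,15,0,0,0,0],
  [0,0,15,0,0,0,0],
  [-10,0,15,0,0,0,0],
  [-18,0,15,0,0,0,0],
  [-22,0,15,0,0,0,0],
  [-26,0,15,0,0,0,0],
  [-30,0,15,0,0,0,0],
  [-34,0,15,0,0,0,0],
  [-38,0,15,0,0,0,0],
  [-42,0,15,0,0,0,0],
  [-46,0,15,0,0,0,0],
  [-50,0,15,0,0,0,0],
  [-53,0,15,0,0,0,0],
  [-56,0,15,0,0,0,0],
  [-58,0,15,0,0,0,0],
  [-59,0,15,0,0,0,0],
  [-60,0,15,0,0,0,0],
  [-60,0,15,0,0,0,0],
])

```text
time_s: 10.0
position: [522.6, -167.4, -14.3]
orientation: [0.0, -0.046, 0.999, 0.0]
force: [-0.5, 0.3, -0.1]
gripper_width: 0.006
finger_force: 0.3
```

```bash
python3 tip.py|head -1;python3 sb.py
```

```text
t 10.0 jig [-54.7 -64.1 -14.3] F jig [-0.5  0.4 -0.1] w 0.006017207787353442 0.3142308793030679
[ -25.  -120.3] [26.9 18.9] 71.88077545166016 14
-125 -37.0 -14.0 11
-110 -32.0 -12.0 3
```

carry_out([
  [8,0,0,0,0,0,0],
  [12,0,-30,0,0,0,0],
  [0,-15,-60,0,0,0,0],
  [-15,-50,-60,0,0,0,0],
  [-30,-90,-60,0,0,0,0],
  [-30,-105,-60,0,0,0,0],
  [-30,-105,-30,0,0,0,0],
  [-30,-105,0,0,0,0,0],
  [-30,-105,0,0,0,0,0],
  [-30,-105,0,0,0,0,0],
])

```text
time_s: 11.1
position: [561.2, -268.9, -14.2]
orientation: [-0.001, -0.046, 0.999, 0.0]
force: [-0.7, -0.5, 0.1]
gripper_width: 0.001
finger_force: 0.0
```

```bash
python3 tip.py|head -1;python3 sb.py; python3 blk.py
```

```text
t 11.1 jig [ -25.7 -168.8  -14.2] F jig [-0.7 -0.4  0.1] w 0.0009544694346794581 0.0
[ -47.4 -118.2] [124.5  16.2] 77.94892883300781 21
-140 -60.0 -59.0 2
-125 -44.0 -41.0 3
-110 -43.0 -42.0 3
-80 -43.0 -41.0 3
-65 -43.0 -37.0 5
-50 -42.0 -42.0 1
t 11.2 jig [ -24.3 -169.6  -12.8] F jig [-0.5 -0.6  0.5] w 0.004818254075504903 0.0
block [-26.7 -44.6] [36.4 79.6] 0.61 x [-44.3  -9.1] y [-82.   -7.6] 257
```

carry_out([
  [0,10,0,0,0,0,0],
  [0,18,0,0,0,0,0],
  [0,22,0,0,0,0,0],
  [0,26,0,0,0,0,0],
  [0,30,0,0,0,0,0],
  [0,34,0,0,0,0,0],
  [0,38,0,0,0,0,0],
  [0,42,0,0,0,0,0],
  [0,46,0,0,0,0,0],
  [0,50,0,0,0,0,0],
  [0,55,0,0,0,0,0],
  [0,60,0,0,0,0,0],
  [0,65,0,0,0,0,0],
  [0,70,0,0,0,0,0],
  [0,74,0,0,0,0,0],
  [0,77,0,0,0,0,0],
  [0,80,0,0,0,0,0],
  [0,82,0,0,0,0,0],
  [0,84,0,0,0,0,0],
  [0,84,0,0,0,0,0],
])

```text
time_s: 13.25
position: [554.1, -185.0, -14.4]
orientation: [-0.0, -0.046, 0.999, 0.0]
force: [0.3, -2.2, 0.2]
gripper_width: 0.005
finger_force: 0.5
```

```bash
python3 blk.py
```

```text
t 13.25 jig [-25.  -84.6 -14.4] F jig [ 0.1 -2.2  0.2] w 0.005217366311493157 0.474815858360671
block [-59.6  32.2] [ 42.5 101.8] 85.44 x [-106.    -8.6] y [ 7.8 53. ] 139
```

carry_out([
  [0,2,0,0,0,0,0],
  [0,3,0,0,0,0,0],
  [0,4,0,0,0,0,0],
  [0,4,0,0,0,0,0],
])

```text
time_s: 13.7
position: [553.7, -181.1, -14.4]
orientation: [-0.0, -0.046, 0.999, 0.0]
force: [-0.6, -0.8, 0.1]
gripper_width: 0.006
finger_force: 0.0
```

```bash
python3 -c "
from mv import *
where()"
```

```text
t 13.7 jig [-25.  -80.6 -14.4] F jig [-0.7 -0.7  0.1] w 0.005986941577067883 0.016770286619021135
```

carry_out([
  [0,1,0,0,0,0,0],
  [0,1,0,0,0,0,0],
  [0,2,0,0,0,0,0],
  [0,2,0,0,0,0,0],
])

```text
time_s: 14.1
position: [553.7, -179.7, -14.3]
orientation: [0.0, -0.046, 0.999, -0.0]
force: [1.1, -0.9, -0.1]
gripper_width: 0.003
finger_force: 0.6
```

carry_out([
  [0,0.5,0,0,0,0,0],
  [0,1,0,0,0,0,0],
  [0,1,0,0,0,0,0],
])

```text
time_s: 14.4
position: [553.8, -179.7, -14.1]
orientation: [0.0, -0.046, 0.999, -0.001]
force: [-0.5, -4.4, 0.1]
gripper_width: 0.005
finger_force: 2.6
```

carry_out([
  [0,0.5,0,0,0,0,0],
  [0,1,0,0,0,0,0],
  [0,1,0,0,0,0,0],
])

```text
time_s: 14.7
position: [553.8, -179.6, -13.9]
orientation: [0.0, -0.045, 0.999, -0.001]
force: [-0.2, -8.0, 0.9]
gripper_width: 0.002
finger_force: 3.8
```

carry_out([
  [0,-6,0,0,0,0,0],
  [0,-10,-30,0,0,0,0],
  [15,-5,-60,0,0,0,0],
  [40,25,-60,0,0,0,0],
  [55,60,-60,0,0,0,0],
  [55,79,-60,0,0,0,0],
  [55,79,-60,0,0,0,0],
  [55,79,-30,0,0,0,0],
  [55,79,0,0,0,0,0],
  [55,79,0,0,0,0,0],
  [48,79,0,0,0,0,0],
  [42,79,0,0,0,0,0],
  [36,79,0,0,0,0,0],
  [32,79,0,0,0,0,0],
  [30,79,0,0,0,0,0],
  [28,79,0,0,0,0,0],
  [27,79,0,0,0,0,0],
  [27,79,0,0,0,0,0],
])

```text
time_s: 16.5
position: [519.3, -101.4, -14.3]
orientation: [-0.0, -0.046, 0.999, 0.0]
force: [-0.5, -0.5, 0.9]
gripper_width: 0.006
finger_force: 0.5
```

```bash
python3 -c "
from mv import *
where()"
```

```text
t 16.5 jig [-51.9   1.9 -14.3] F jig [-0.5 -0.5  0.9] w 0.00607771852447663 0.5309914145618677
```

carry_out([
  [-1,0,0,0,0,0,0],
  [-1,0,0,0,0,0,0],
  [-1.5,0,0,0,0,0,0],
])

```text
time_s: 16.8
position: [520.9, -101.3, -14.3]
orientation: [0.0, -0.046, 0.999, 0.0]
force: [-0.5, 1.2, 0.3]
gripper_width: 0.007
finger_force: 0.5
```

carry_out([
  [-1,0,0,0,0,0,0],
  [-1,0,0,0,0,0,0],
  [-1.5,0,0,0,0,0,0],
])

```text
time_s: 17.1
position: [521.5, -101.2, -14.4]
orientation: [-0.001, -0.046, 0.999, 0.0]
force: [-6.0, -0.4, 4.1]
gripper_width: 0.007
finger_force: 3.1
```

carry_out([
  [-1,0,0,0,0,0,0],
  [-1,0,0,0,0,0,0],
  [-1,0,0,0,0,0,0],
])

```text
time_s: 17.4
position: [521.5, -101.2, -14.5]
orientation: [-0.001, -0.046, 0.999, 0.0]
force: [-8.3, -0.8, 5.9]
gripper_width: 0.007
finger_force: 3.9
```

carry_out([
  [-1,0,0,0,0,0,0],
  [-1,0,0,0,0,0,0],
  [-1,0,0,0,0,0,0],
])

```text
time_s: 17.7
position: [521.4, -101.1, -14.6]
orientation: [-0.002, -0.046, 0.999, 0.001]
force: [-10.2, -0.6, 9.3]
gripper_width: 0.004
finger_force: 5.5
```

carry_out([
  [8,0,0,0,0,0,0],
  [14,0,-25,0,0,0,0],
  [16,0,-60,0,0,0,0],
  [16,-30,-100,0,0,0,0],
  [16,-70,-120,0,0,0,0.4],
  [16,-110,-120,0,0,0,0.7],
  [16,-150,-120,0,0,0,0.7],
  [16,-190,-120,0,0,0,0.7],
  [16,-190,-120,0,0,0,0.7],
  [16,-190,-120,0,0,0,0.7],
])

```text
time_s: 18.7
position: [525.9, -292.8, 105.6]
orientation: [0.0, -0.045, 0.999, -0.0]
force: [0.9, 0.3, -0.4]
gripper_width: 0.477
finger_force: 0.0
```

```bash
python3 blk.py g.png; python3 sb.py
```

```text
t 18.7 jig [ -63.  -189.3  105.6] F jig [ 0.9  0.2 -0.4] w 0.47698955465952475 0.0
block [-25.5  -6.9] [ 20.2 125.9] 11.04 x [nan nan] y [nan nan] 359
[-49.3 -94.3] [278.3  34.7] 75.99287414550781 59
-65 -35.0 -23.0 9
-50 -32.0 -22.0 5
-35 -33.0 -24.0 5
-5 -37.0 -25.0 10
10 -37.0 -20.0 9
25 -36.0 -22.0 7
40 -34.0 -18.0 8
```

View pics/g.png

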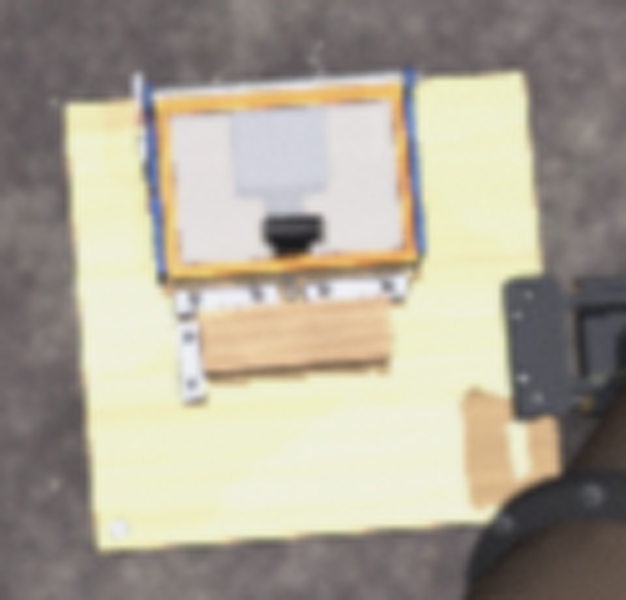

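The block at crop (297,337) appears flush with the fence (225,300)/(355,290) and the stop (190,360). I'll measure it exactly against its starting fit and plan the knob approach.

```bash
python3 - <<'E'
from mv import *
b=cap('top'); H=tojig(cloud(b).reshape(-1,3)).reshape(384,512,3); hsv=cv2.cvtColor(b['color'],cv2.COLOR_RGB2HSV)
k=(abs(H[...,2]-47)<4)&(abs(H[...,0]+22)<30)&(abs(H[...,1])<70)
q=H[k]; print(k.sum(),q.mean(0)); c,s,a=cv2.minAreaRect(q[:,:2].astype(np.float32)); print(c,s,a)
for y in range(-50,60,20):
    w=q[abs(q[:,1]-y)<10,0]; print(y,w.min().round(1),w.max().round(1),w.mean().round(1))
print(shift([36,0,160]),shift([36,0,92-19-37+2]))
where()
E
python3 tip.py
```

```text
407 [-18.88556089   0.15006042  47.75602463]
(-16.818500518798828, -1.4093513488769531) (122.57972717285156, 46.73003005981445) 88.0833511352539
-50 -39.0 -0.9 -19.5
-30 -39.3 0.0 -19.3
-10 -39.2 1.0 -19.0
10 -37.5 7.2 -17.8
30 -39.4 4.2 -18.9
50 -37.8 -0.1 -19.6
(array([-98.6, 186.4, -54.2]), array([0.05, 0.02, 0.1 ])) (array([-98.6, 186.3,  67.8]), array([0.05, 0.02, 0.1 ]))
t 18.85 jig [ -62.3 -186.6  105.6] F jig [ 0.3 -0.5  0.1] w 0.6076622931383653 0.0
t 18.85 jig [ -62.3 -186.6  105.6] F jig [ 0.3 -0.5  0.1] w 0.6076622931383653 0.0
[[-72.0, -154.0, 142.0], [-64.0, -220.0, 142.0], [-69.0, -158.0, 144.0], [-68.0, -221.0, 144.0], [-67.0, -162.0, 146.0], [-64.0, -163.0, 146.0], [-73.0, -225.0, 147.0], [-51.0, -224.0, 147.0], [-62.0, -158.0, 147.0], [-66.0, -158.0, 147.0], [-73.0, -156.0, 147.0], [-70.0, -159.0, 149.0], [-72.0, -141.0, 150.0], [-56.0, -230.0, 151.0], [-63.0, -229.0, 152.0], [-74.0, -227.0, 153.0], [-67.0, -230.0, 154.0], [-61.0, -232.0, 154.0], [-74.0, -159.0, 154.0], [-72.0, -224.0, 154.0], [-71.0, -231.0, 155.0], [-57.0, -230.0, 156.0], [-54.0, -233.0, 158.0], [-74.0, -159.0, 158.0], [-74.0, -146.0, 158.0], [-65.0, -233.0, 160.0], [-72.0, -233.0, 160.0], [-57.0, -230.0, 160.0], [-62.0, -235.0, 160.0], [-61.0, -231.0, 162.0]]
```

carry_out([
  [-20,40,-15,0,0,0,0.7],
  [-40,80,-15,0,0,0,0.7],
  [-60,120,-15,0,0,0,0.7],
  [-80,155,-15,0,0,0,0.7],
  [-98,187,-15,0,0,0,0.7],
  [-98,187,-15,0,0,0,0.7],
  [-98,187,-15,0,0,0,0.7],
])

```text
time_s: 19.6
position: [606.5, -94.1, 120.6]
orientation: [-0.0, -0.048, 0.999, 0.0]
force: [0.4, -0.6, -0.1]
gripper_width: 0.697
finger_force: 0.0
```

```bash
python3 tip.py; python3 - <<'E'
from mv import *
print(shift([36,0,40]))
E
```

```text
t 19.6 jig [ 35.6   1.1 120.6] F jig [ 0.3 -0.6 -0.1] w 0.6972271987949865 0.0
[[17.0, -23.0, 61.0], [18.0, -31.0, 61.0], [18.0, -67.0, 61.0], [16.0, 13.0, 62.0], [17.0, 28.0, 62.0], [58.0, -57.0, 62.0], [18.0, 19.0, 62.0], [18.0, -55.0, 62.0], [39.0, 44.0, 63.0], [23.0, -64.0, 63.0], [20.0, 25.0, 63.0], [33.0, 53.0, 63.0], [29.0, -22.0, 63.0], [59.0, -31.0, 63.0], [60.0, -16.0, 64.0], [40.0, -62.0, 64.0], [31.0, -53.0, 64.0], [59.0, -9.0, 64.0], [30.0, 67.0, 64.0], [18.0, 70.0, 64.0], [17.0, 54.0, 64.0], [17.0, -22.0, 65.0], [18.0, 31.0, 65.0], [48.0, -52.0, 65.0], [36.0, -27.0, 65.0], [42.0, -22.0, 65.0], [39.0, 71.0, 65.0], [40.0, 24.0, 65.0], [18.0, 45.0, 65.0], [35.0, -64.0, 65.0]]
(array([-1.1,  0.7, 80.7]), array([-0.02, -0.01,  0.07]))
```

carry_out([
  [0,0,30,0,0,0,0.7],
  [0,0,55,0,0,0,0.7],
  [0,0,70,0,0,0,0.7],
  [0,0,76,0,0,0,0.7],
  [0,0,80,0,0,0,0.7],
  [0,0,80,0,0,0,0.7],
])

```text
time_s: 20.25
position: [606.5, -96.8, 41.1]
orientation: [0.0, -0.046, 0.999, -0.0]
force: [0.2, 1.0, -0.0]
gripper_width: 0.703
finger_force: 0.0
```

carry_out([
  [0,0,0,0,0,0,0.3],
  [0,0,0,0,0,0,0.3],
  [0,0,0,0,0,0,0.3],
  [0,0,0,0,0,0,0.3],
  [0,0,0,0,0,0,0.3],
  [0,0,0,0,0,0,0.3],
], newtons=30)

```text
time_s: 20.85
position: [606.5, -96.8, 40.9]
orientation: [0.0, -0.046, 0.999, -0.0]
force: [0.3, -2.2, 1.3]
gripper_width: 0.392
finger_force: 30.0
```

```bash
python3 - <<'E'
from mv import *
where()
a=cap('side'); save(cv2.resize(a['color'][120:240,230:350],(600,600),interpolation=cv2.INTER_CUBIC),'i.png')
E
```

```text
t 20.85 jig [35.3 -1.6 40.9] F jig [ 0.1 -2.2  1.3] w 0.3919640005339732 29.999493062496185
```

View pics/i.png

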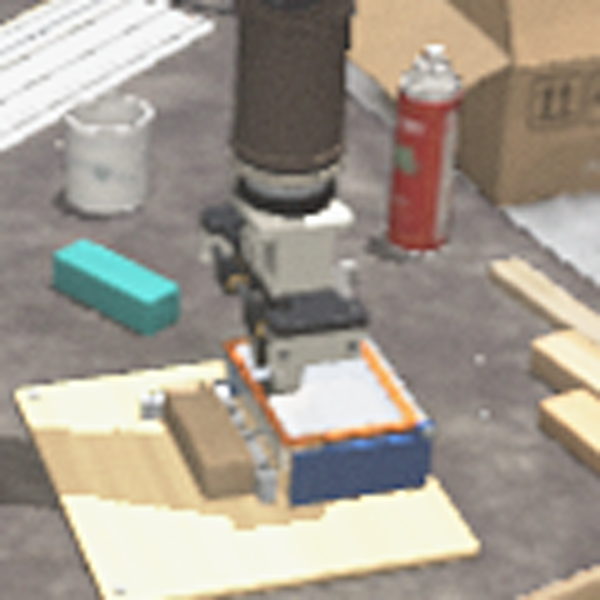

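Width is 36 mm at 30 N, so the knob is pinched, at crop (285,380). The block at (210,440) is still registered. I'll lift along the arc.

carry_out([
  [-1.3,0,-4,0,0,0,0.3],
  [-2.6,0,-8.1,0,0,0,0.3],
  [-4.2,0,-12,0,0,0,0.3],
  [-6,0,-15.9,0,0,0,0.3],
  [-8,0,-19.7,0,0,0,0.3],
  [-10,0,-23.4,0,0,0,0.3],
  [-12.2,0,-27,0,0,0,0.3],
  [-14.6,0,-30.6,0,0,0,0.3],
  [-17.2,0,-34,0,0,0,0.3],
  [-19.8,0,-37.3,0,0,0,0.3],
  [-22.7,0,-40.4,0,0,0,0.3],
  [-25.6,0,-43.5,0,0,0,0.3],
  [-25.6,0,-43.5,0,0,0,0.3],
])

```text
time_s: 22.2
position: [631.0, -94.5, 84.3]
orientation: [-0.001, -0.046, 0.999, -0.0]
force: [-1.6, -4.7, -6.7]
gripper_width: 0.389
finger_force: 30.0
```

```bash
python3 - <<'E'
from mv import *
where()
a=cap('side'); H=tojig(cloud(a).reshape(-1,3)).reshape(384,512,3); hsv=cv2.cvtColor(a['color'],cv2.COLOR_RGB2HSV)
k=(abs(hsv[...,0].astype(int)-14)<8)&(hsv[...,1]>170)&(hsv[...,2]>150)&(abs(H[...,0]-75)<75)&(abs(H[...,1])<90)&(H[...,2]>60)
q=H[k]; print(k.sum()); print(np.degrees(np.arctan2(q[:,2]-66,130-q[:,0]))[q[:,0]<100].round())
E
```

```text
t 22.2 jig [59.9 -1.6 84.3] F jig [-2.  -4.5 -6.7] w 0.3888796654347605 29.999563694000244
3
[32. 31.]
```

carry_out([
  [-3.1,0,-2.9,0,0,0,0.3],
  [-6.3,0,-5.7,0,0,0,0.3],
  [-9.7,0,-8.3,0,0,0,0.3],
  [-13.1,0,-10.8,0,0,0,0.3],
  [-16.7,0,-13.1,0,0,0,0.3],
  [-20.3,0,-15.3,0,0,0,0.3],
  [-24.1,0,-17.3,0,0,0,0.3],
  [-27.9,0,-19.2,0,0,0,0.3],
  [-31.8,0,-20.9,0,0,0,0.3],
  [-35.8,0,-22.4,0,0,0,0.3],
  [-39.9,0,-23.7,0,0,0,0.3],
  [-44,0,-24.8,0,0,0,0.3],
  [-44,0,-24.8,0,0,0,0.3],
  [-44,0,-24.8,0,0,0,0.3],
  [-44,0,-24.8,0,0,0,0.3],
])

```text
time_s: 23.75
position: [673.7, -90.6, 109.5]
orientation: [-0.002, -0.046, 0.999, 0.0]
force: [-6.7, -4.3, 2.7]
gripper_width: 0.387
finger_force: 30.0
```

```bash
python3 - <<'E'
from mv import *
where()
a=cap('side'); b=cap('top')
for n,d in(('side',a),('top',b)):
    H=tojig(cloud(d).reshape(-1,3)).reshape(384,512,3); hsv=cv2.cvtColor(d['color'],cv2.COLOR_RGB2HSV)
    k=(abs(hsv[...,0].astype(int)-14)<9)&(hsv[...,1]>140)&(hsv[...,2]>120)&(H[...,0]>20)&(H[...,0]<160)&(abs(H[...,1])<90)&(H[...,2]>60)
    q=H[k]; q=q[q[:,2]>100]; print(n,len(q),np.degrees(np.arctan2(q[:,2]-66,130-q[:,0])).round().tolist())
    k=(abs(H[...,2]-47)<4)&(abs(H[...,0]+22)<30)&(abs(H[...,1]-5)<75); q=H[k]; print('blk',k.sum(),np.percentile(q,[3,50,97],axis=0)[:,:2].round(1).tolist())
A=cv2.resize(a['color'][110:240,230:350],(554,600),interpolation=cv2.INTER_CUBIC); save(A,'j.png')
E
```

```text
t 23.75 jig [102.8  -1.6 109.5] F jig [-7.  -3.6  2.7] w 0.3865202480833767 30.000368356704712
side 13 [59.0, 59.0, 59.0, 59.0, 58.0, 59.0, 58.0, 59.0, 58.0, 60.0, 59.0, 60.0, 59.0]
blk 162 [[-39.4, -63.2], [-20.0, -6.6], [-0.3, 53.0]]
top 1 [59.0]
blk 112 [[-38.5, -59.1], [-20.0, -43.1], [-0.9, -23.9]]
```

View pics/j.png

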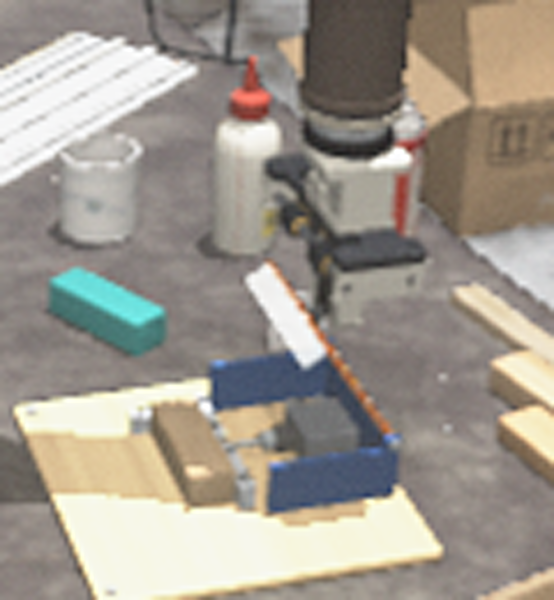

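The guard is at about 59°, with the rim from (265,270) to (390,440). The block at (190,450) is still flush, the guard isn't touching it, and the grip is holding. I'm handing in.

```bash
python3 -c "
from mv import *
where(); print(r.close_job())"
```

```text
t 23.85 jig [102.7  -1.6 109.5] F jig [-6.6 -2.7  3.4] w 0.3878343507625119 30.000272691249847
the job is handed in; nothing more can be done
None
```

I pushed the block flush against the fence and side stop with the guard shut, then lifted the guard by its knob to about 59°. The gripper is still holding it there, no bystander was touched as far as I could see, and I have handed the job in (it returned no verdict).

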